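Burp the pickling crock and set its day counter

TASK

Burp the small pickling crock: take the wooden tamper from its cork coaster and with its flat foot press the crock's white sprung plate squarely down, keeping it level, until it bottoms out, and hold it there for a good second. Then stand the tamper upright in the middle of its coaster again, setting it down rather than dropping it, and after that turn the day counter's dial, click by click, to 3 and let go. Leave everything else on the table where it is.

Things in the scene. Friction and masses are not known exactly. Their poses are not given: they have to be found in the camera images.
- crock: (All plain sizes in this list are in mm.) Brown stoneware crock with a blue band, fixed to the table. 144 outer diameter, 105 tall, 124 inner diameter at the mouth. Origin at the centre of its underside (on the table), z up.
- plate_top (a point): Centre of the top face of the crock's white round plate (108 diameter, 8 thick), on the crock's axis; at rest 80 above the table (25 below the rim). z is the plate's upward normal. The plate rides on a spring and also rocks on a sprung pivot at its centre (up to 7 degrees any way), so an off-centre push tilts it. It springs back up when released.
- plate (a joint): How far the plate is pressed down, in m: 0 at rest, 0.022 when it bottoms out on its hard stop. It takes about 6 N to start it moving and 13 N to bottom it out; beyond that the force rises steeply.
- tamper: Loose wooden tamper, about 0.28 kg, standing upright on the coaster. Flat round foot 64 diameter x 18 thick, round straight handle 26 diameter from 18 to 130 above the foot's underside. Origin at the centre of the foot's underside, z up along the handle.
- tamper_grip (a point): Point on the tamper's axis, 88 above the foot's underside: a good height to grip the handle.
- coaster: Round cork coaster, 110 diameter, 8 thick, fixed to the table. Origin at the centre of its underside. The tamper stands on it.
- counter: White square housing of the day counter, 110 x 110 x 34 tall, fixed to the table, the black dial in the middle of its top. Origin at the centre of its underside. Six ticks lie round the dial for positions 0 to 5: 0 is the long red one, on the housing's +x side; the black ones 1 to 5 follow clockwise seen from above, 30 degrees apart (3 is on the housing's -y side).
- dial (a joint): Dial angle in rad, growing clockwise seen from above: position n is at n x 0.5236, so 3 is at 1.571. It clicks into each of the positions 0 to 5 (end stops just beyond 0 and 5) and snaps home when let go within about 10 degrees of one; about 0.06 N m carries it over a click. It starts in position 0 or 1.
- dial_grip (a point): Point on the dial's axis in its grip bar, 65 above the table. The bar is 52 long (along this point's x), 14 thick (along its y) and rises from 43 to 77 above the table, over a black disc 62 in diameter. The white pointer line is on the bar's +x end; at dial 0 it points to the housing's +x.
- cruet_oil: Bystander, to be left alone: amber glass oil cruet with a cork, 60 dia x 141 tall, standing on the bamboo turntable (mm); origin at the centre of its underside.
- cruet_vinegar: Bystander, to be left alone: green glass vinegar cruet with a cork, 60 dia x 141 tall, standing on the bamboo turntable (mm); origin at the centre of its underside.
- pepper_jar: Bystander, to be left alone: clear jar with steel lid, 50 dia x 75 tall, standing on the bamboo turntable (mm); origin at the centre of its underside.
- whisk: Bystander, to be left alone: stainless balloon whisk, 270 long, 54 across the wires, lying on the table; origin under its middle, handle to its -x (mm).
- bowl: Bystander, to be left alone: white bowl, 150 dia x 65 tall (mm); origin at the centre of its underside.
- mug: Bystander, to be left alone: blue mug, 80 dia x 90 tall, handle to its +y (mm); origin at the centre of its underside.
- spice_jar: Bystander, to be left alone: glass jar with paper label, 48 dia x 70 tall (mm); origin at the centre of its underside.
Mind the look-alikes: they are no part of the job. What is shaped like the tamper but purple is not meant.

How it is judged:
On the way, in this order (a step that is already met when the one before it is completed fails the run):
1. the tamper's foot holds the plate bottomed out and level for a second (value of joint plate above 0.0195 m and angle between plate_top's own z axis and vertical below 0.05 rad and angle between tamper's own z axis and vertical below 0.09 rad and contact force between tamper and crock above 4 N and contact force between the fingers and crock below 0.5 N), for 0.8 s.
2. the tamper stands upright on the middle of its coaster, let go (horizontal distance between tamper and coaster below 0.022 m and z of tamper in the frame of coaster between 0.004 and 0.012 m and angle between tamper's own z axis and vertical below 0.08 rad and contact force between the fingers and tamper below 0.1 N and linear speed of tamper below 0.02 m/s), for 0.2 s.
3. the dial stands at 3 (value of joint dial between 1.4408 and 1.7008 rad and velocity of joint dial between -0.1 and 0.1 rad/s), for 0.2 s.
At the end, for the whole second after the job is handed in: The tamper stands upright (within 4.5 degrees) and at rest on its coaster, its axis within 22 mm of the coaster's centre; the dial rests at 3 (within 7 degrees); the plate has sprung back up (pressed less than 4 mm); nothing is held (all of step 2 and value of joint dial between 1.4408 and 1.7008 rad and value of joint plate below 0.004 m); the robot touches nothing.
It fails at once if the tamper is let go of in the air (more than 12 mm above its coaster, away from the crock) (contact force between the fingers and tamper below 0.05 N and z of tamper in the frame of coaster above 0.02 m and (horizontal distance between tamper and crock above 0.075 m or z of tamper in the frame of crock above 0.1 m)).
It fails at once if another loose thing is shifted by more than 30 mm or tipped (distance of any of cruet_oil, cruet_vinegar, pepper_jar, whisk, bowl, mug, spice_jar from where it was at the start of the episode above 0.03 m or angle between any of cruet_oil, cruet_vinegar, pepper_jar, whisk, bowl, mug, spice_jar's own z axis and vertical above 0.3 rad).
It also fails if it takes over 72 s, if anything falls off the work surface, if the arm or the gripper's body presses on something with over 40 N, if the wrist force passes 120 N, or if a joint passes its speed limit or range.

ROBOT

A 6-joint arm with a two-finger parallel gripper is mounted at the origin on the work surface. World frame = base frame: x ahead of the robot, y to its left, z up, the work surface at z = 0. Lengths are in m, angles in rad, forces in N, time in s.
With the tool pointing down it reaches from about 0.3 to 0.775 m from the base axis. Payload 14.6 kg.
Tool frame: the origin (TCP) lies between the finger pads; the fingertips stand 14 mm ahead of it and the grasp point (between the pads) lies 5 mm behind it; z points along the fingers, y is the line along which they close (so a half turn about z gives the same grasp; the last joint's range is limited). The gripper opens to 94 mm and grips with 3 to 60 N. Pads are 16 mm wide; open, the fingers measure 119 mm over their backs; the gripper's body (75 mm by 177 mm) begins 78 mm behind the grasp point.
Start: joints at [1.185, 0.3, 1.521, -0, 1.321, -0.067], TCP at [0.172, 0.522, 0.219] pointing down, gripper open.
Joint ranges: [-3.03, 3.03], [-0.79, 2.21], [0.23, 2.52], [-1.04, 4.18], [0, 3.07], [-2.55, 2.55]. Speed limits (rad/s): [2.22, 2.22, 2.57, 3.14, 3.14, 3.14].

INTERFACE

Orientations are given as [roll, pitch, yaw] about the fixed x, y, z axes, in that order (R = Rz(yaw) Ry(pitch) Rx(roll)).
In Python, from station import ctrl gives the robot as it stands. The module is installed in compiled form; this text tells all that it offers.
- The arm moves only by the tool move_arm, never from a script. Its argument "targets" is a list of rows, each a list of 7 numbers: the opening, from -1 (shut) to 1 (fully open), then the shift along the tool's x, y, z in units of 50 mm (1.0 is 50 mm), then the turn, a rotation vector about the tool's x, y, z in rad. A call has 1 to 12 rows; each row is the pose to reach, as a shift and turn from the pose commanded when the call began, along the tool's axes at that moment; what a row does not reach only later rows make up. A row lasts 1/10 s, in which the tool goes at most 50 mm and 8.59 degrees, less where a joint would pass 70% of its speed; a pose out of reach is approached as far as the arm can. A call with a gripper value outside its range is refused whole. The fingers move at their own pace and stop on an object; "grip_force" is the grip in N (left out, the last holds). Time passes only in rows, so rows that repeat a pose let the fingers close. It gives the time, the measured TCP pose, the force, the opening and the grip force at its end, in the units of the state.
- ctrl.get_obs(): the state, without advancing time (a new reading comes with each control period).
- ctrl.camera(name): name is "side" or "top"; returns (picture, depth): 420x560x3 uint8, red, green, blue; 420x560 float32, m along the optical axis (not along the pixel's ray), 0 where there is no reading.
- ctrl.camera_params(name): a dict with "intrinsics" (3x3 intrinsics, pixels), "rvec" (rotation vector, rad) and "tvec" (3), from world to camera coordinates, as OpenCV has them. Camera axes: x right, y down, z forward; pixel columns grow to the right and rows downward; lengths in m; the calibration is good to about 2 mm. A picture is of the moment at which its call begins. camera_params takes no time and is no camera call.
- ctrl.hand_in(): hands the job in; it is judged then, once.
Trained networks look in the newest picture that a camera, given by its name, has taken for a name from the list of things; names that differ only in an ending like _2 or _b are one class to them, and where a whole thing is asked for, a point or a joint stands for the part that bears it (a point fixed in the world has none). Each returns a list of dicts, best first, with "score" (0 to 1); they miss things now and then, are a little off and sometimes report something else, mostly with a low value. They report only what shows in the picture. A call takes as long as a camera call. They do not tell look-alikes from the thing itself.
- ctrl.cut_out(camera, target): "region" (420x560 bool, what is visible of it) and "point" ([column, row] in pixels, amid what is visible of it).
- ctrl.tip_of(camera, target): "point" ([column, row] in pixels: a listed point, or the origin of a listed thing).
The state is a dict: "time_s": time; "qpos": joint angles; "joint_vel": joint speeds; "tau": joint torques, N m; "ee_pos": TCP position; "eef_rot": TCP orientation; "force": force on the tool from outside, world axes, zero at the start; "moment": the same for the moment, N m; "grip_width": finger opening in m; "grip_force": force on a finger pad.
Only numpy, scipy, OpenCV 4.12 (cv2) and the standard library are available. Lean on these libraries where they do the work, as an engineer would, in place of code of your own. Each camera call takes 0.05 s, during which the arm holds its last target. There are 200 camera calls.

## Working session

There is one attempt and no reset: what is moved stays moved. The work goes in short steps, Python scripts to look and compute and a tool call to move; the robot and the scene stay as the last step left them, time stands still between calls to the robot, and variables do not carry over. Pictures are saved under pics/ and viewed, at most 10 in all, crops included, and the job is handed in when it is done.

Besides the shell and the picture viewer there is one more tool, called after "Call:" as name(argument=value, ...), one argument or row to a line, values as JSON. move_arm: Moves the arm, as the interface text tells. Its arguments: {"type":"object","properties":{"targets":{"type":"array"},"grip_force":{"type":"number"}},"required":["targets"]}

```bash
mkdir -p pics; cat > h.py <<'E'
import numpy as np, cv2
from scipy.spatial.transform import Rotation as Rot
from station import ctrl
def cam(n):
    p=ctrl.camera_params(n); R=cv2.Rodrigues(np.array(p["rvec"],float))[0]
    return np.array(p["intrinsics"],float),R,np.array(p["tvec"],float).ravel()
def world(n,u,v,d):
    K,R,t=cam(n); u,v,d=map(np.asarray,(u,v,d))
    c=np.stack([(u-K[0,2])/K[0,0]*d,(v-K[1,2])/K[1,1]*d,d],-1)
    return (c-t)@R
def at_z(n,u,v,z):
    K,R,t=cam(n); r=R.T@np.linalg.inv(K)@np.array([u,v,1.]); o=-R.T@t
    return o+r*(z-o[2])/r[2]
def save(n,img): cv2.imwrite("pics/"+n,cv2.cvtColor(img,cv2.COLOR_RGB2BGR))
E
python3 - <<'E'
from h import *
ims=[]
for n in("top","side"):
    im,d=ctrl.camera(n); save(n+"0.png",im); np.savez("d_"+n,im=im,d=d)
    for t,z in [("tamper",.008),("tamper_grip",.096),("coaster",0),("crock",0),("plate_top",.08),("counter",0),("dial_grip",.065)]:
        for r in ctrl.tip_of(n,t)[:3]:
            print(n,t,round(r["score"],2),np.round(r["point"]),at_z(n,*r["point"],z).round(3))
print(ctrl.get_obs())
E
```

```text
top tamper 0.85 [260. 298.] [0.338 0.085 0.008]
top tamper 0.76 [264. 253.] [0.461 0.093 0.008]
top tamper 0.71 [217. 278.] [0.374 0.212 0.008]
top tamper_grip 0.97 [254. 294.] [0.347 0.097 0.096]
top tamper_grip 0.86 [267. 249.] [0.464 0.082 0.096]
top tamper_grip 0.6 [295. 290.] [ 0.372 -0.004  0.096]
top coaster 0.59 [263. 253.] [0.461 0.097 0.   ]
top coaster 0.42 [193. 228.] [0.503 0.309 0.   ]
top crock 0.84 [334. 238.] [ 0.533 -0.096  0.   ]
top counter 0.76 [193. 231.] [0.495 0.306 0.   ]
top counter 0.2 [445. 247.] [ 0.553 -0.414  0.   ]
top dial_grip 0.88 [187. 222.] [0.507 0.31  0.065]
side tamper 0.93 [216. 216.] [0.343 0.077 0.008]
side tamper 0.88 [227. 190.] [0.379 0.195 0.008]
side tamper 0.77 [228. 244.] [ 0.382 -0.041  0.008]
side tamper_grip 0.98 [251. 194.] [0.46  0.082 0.096]
side tamper_grip 0.81 [225. 222.] [ 0.38  -0.031  0.096]
side tamper_grip 0.67 [220. 171.] [0.361 0.196 0.096]
side coaster 0.57 [253. 214.] [0.463 0.084 0.   ]
side crock 0.78 [284. 259.] [ 0.549 -0.104  0.   ]
side crock 0.59 [348. 256.] [ 0.744 -0.107  0.   ]
side plate_top 0.62 [285. 241
[... 170 characters left out ...]
302 0.065]
{'time_s': 0.8, 'qpos': array([ 1.18535406e+00,  2.99920478e-01,  1.52100235e+00,  2.95484352e-05,
        1.32070006e+00, -6.66400867e-02]), 'joint_vel': array([-2.09769738e-05, -6.07387693e-04, -1.09344194e-03,  4.63327870e-04,
       -8.50959983e-04,  4.34351686e-04]), 'tau': array([-2.74029320e-03, -5.31640148e+01, -3.52907503e+01,  7.08325789e-02,
        2.13124504e-02, -4.56373550e-05]), 'ee_pos': array([0.17239902, 0.52227134, 0.21943335]), 'eef_rot': array([-3.14156440e+00, -3.05782990e-05,  2.82278316e+00]), 'force': array([ 0.2708431 , -0.15692582, -0.13840562]), 'moment': array([0.03533819, 0.04801481, 0.04934849]), 'grip_force': 0.0, 'grip_width': 0.09404555041122663}
```

```bash
python3 - <<'E'
import cv2
a=cv2.imread("pics/top0.png");b=cv2.imread("pics/side0.png")
cv2.imwrite("pics/both.png",cv2.resize(cv2.vconcat([a[150:360,100:500],b[100:310,100:500]]),None,fx=1.4,fy=1.4,interpolation=cv2.INTER_CUBIC))
cv2.imwrite("pics/crop.png",cv2.resize(a[190:330,160:360],None,fx=4,fy=4,interpolation=cv2.INTER_CUBIC))
E
```

```text
(no output)
```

View pics/both.png

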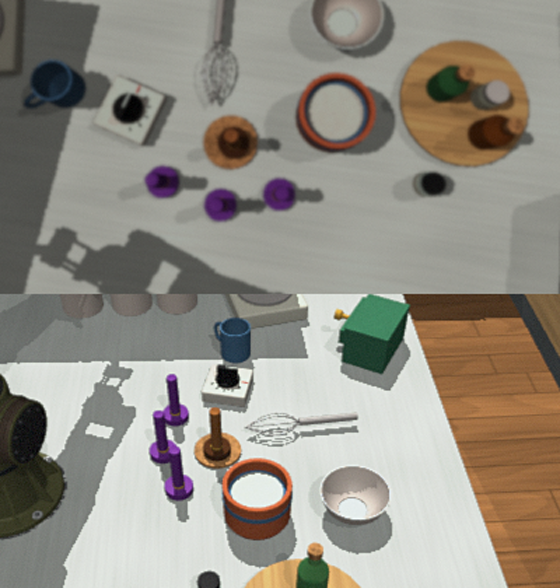

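View pics/crop.png

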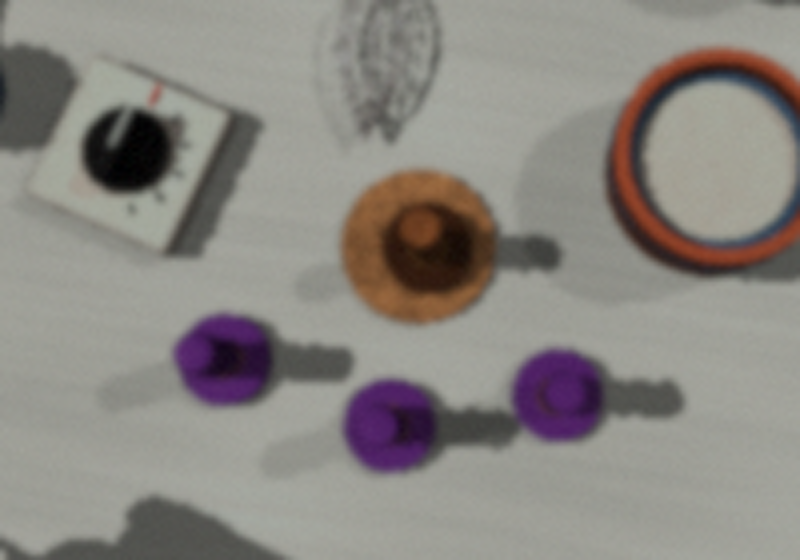

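The top view shows purple look-alikes at (217,278), (257,297) and (300,288). The brown wooden tamper stands on the cork coaster at (265,250), and that is the one I choose. The crock is at about (340,230). The counter is at about (192,227), with the red tick at (199,213) and the pointer near position 0.

```bash
cat > meas.py <<'E'
from h import *
from scipy.optimize import least_squares
def load(n):
    f=np.load("d_"+n+".npz"); im,d=f["im"],f["d"]; v,u=np.mgrid[:420,:560]
    return im.astype(int),world(n,u,v,d),d>0
def near(P,c,r): return np.hypot(P[...,0]-c[0],P[...,1]-c[1])<r
def fit(p,r): # circle of known radius through points
    s=least_squares(lambda c:np.hypot(p[:,0]-c[0],p[:,1]-c[1])-r,p[:,:2].mean(0),loss="soft_l1",f_scale=.002); return s.x
E
python3 - <<'E'
from meas import *
for n in("top","side"):
    im,P,ok=load(n); z=P[...,2]
    m=ok&near(P,(.462,.083),.04)&(z>.125)&(z<.15); print(n,"tamper top",m.sum(),P[m].mean(0).round(4),np.median(z[m]), (P[m].min(0)+P[m].max(0))/2)
    m=ok&near(P,(.462,.083),.04)&(z>.05)&(z<.12); print("handle",m.sum(),P[m].mean(0).round(4),fit(P[m],.013) if m.sum()>5 else "")
    m=ok&near(P,(.462,.083),.04)&(z>.018)&(z<.034); print("foot",m.sum(),P[m].mean(0).round(4), (P[m].min(0)+P[m].max(0))/2,np.ptp(P[m],0))
    m=(ok&near(P,(.462,.083),.075)&(z>.004)&(z<.012)).astype(np.uint8)&(im[...,0]-im[...,2]>50)
    c=max(cv2.findContours(m.astype(np.uint8),0,1)[0],key=cv2.contourArea)
    p=np.array([at_z(n,*q[0],.008) for q in cv2.convexHull(c)]); print("coaster",fit(p,.0545),np.ptp(p,0))
    m=ok&near(P,(.552,-.1),.09)&(z>.1)&(z<.112); print("rim",m.sum(),fit(P[m],.067),np.median(z[m]),np.ptp(P[m],0))
    m=ok&near(P,(.552,-.1),.045)&(z>.06)&(z<.09); print("plate",m.sum(),P[m].mean(0),np.median(z[m]))
    m=ok&near(P,(.51,.305),.09)&(z>.03)&(z<.037); r=cv2.minAreaRect((P[m][:,:2]*1000).astype(np.float32)); print("housing",m.sum(),r)
    m=ok&near(P,(.51,.305),.04)&(z>.07)&(z<.082); r=cv2.minAreaRect((P[m][:,:2]*1000).astype(np.float32)); print("bar",m.sum(),r,np.median(z[m]))
    m=ok&near(P,(.51,.305),.065)&(im[...,0]-im[...,1]>40); print("red",m.sum(),P[m].mean(0))
    m=ok&near(P,(.51,.305),.04)&(z>.065)&(im.min(-1)>120); print("pointer",m.sum(),P[m].mean(0))
E
```

```text
top tamper top 84 [0.4638 0.0875 0.1358] 0.13571897604122257 [0.4641495  0.08756174 0.13452868]
handle 28 [0.4556 0.0834 0.0857] [0.46484835 0.08842335]
foot 291 [0.4607 0.0861 0.0241] [0.46409637 0.088273   0.02492673] [0.06227225 0.06260329 0.01376704]
coaster [0.46632941 0.09462214] [0.10428906 0.10264246 0.        ]
rim 567 [ 0.54424785 -0.09845346] 0.10273262393780595 [0.14269637 0.14241502 0.00786668]
plate 864 [ 0.55158314 -0.10026282  0.07788638] 0.07789313263431491
housing 982 ((498.0618896484375, 304.2283935546875), (109.7242202758789, 109.4233169555664), 74.80065155029297)
bar 109 ((498.8340759277344, 305.05255126953125), (14.326472282409668, 51.51956558227539), 74.3635025024414) 0.07526341675769274
red 1 [0.53965139 0.29358817 0.03441736]
pointer 0 [nan nan nan]
side tamper top 63 [0.468  0.0813 0.1355] 0.13666953045964275 [0.46818924 0.0826786  0.1344649 ]
handle 129 [0.4681 0.0766 0.0857] [0.46766066 0.08664855]
foot 186 [0.468  0.0767 0.0266] [0.46883048 0.08253921 0.02518362] [0.06123157 0.06453577 0.01431932]
coaster [0.47040428 0.09233381] [0.10484764 0.10723778 0.        ]
rim 488 [ 0.54788775 -0.10314703] 0.10544630710098733 [0.14316    0.14753741 0.01195463]
plate 568 [ 0.55175063 -0.10024545  0.08109764] 0.08117130405663953
housing 304 ((501.486328125, 298.82025146484375), (120.57915496826172, 110.40458679199219), 74.14452362060547)
bar 62 ((501.7875671386719, 300.49774169921875), (21.68797492980957, 51.974456787109375), 72.42388153076172) 0.07557650183666542
red 4 [0.54505469 0.28861139 0.03790548]
pointer 11 [0.50450463 0.30347531 0.07836177]<stdin>:15: RuntimeWarning: Mean of empty slice.
  ret = um.true_divide(
```

```bash
cat > go.py <<'E'
from h import *
import sys
def go(*pts):
    o=ctrl.get_obs(); R=Rot.from_euler("xyz",o["eef_rot"])
    for p in pts: print(np.round(R.inv().apply(np.array(p[:3])-o["ee_pos"])/.05,2))
    print(o["time_s"],o["ee_pos"].round(4),np.round(o["eef_rot"],3),o["force"].round(1),o["grip_width"])
go(*[list(map(float,a.split(","))) for a in sys.argv[1:]])
E
python3 go.py .466,.0855,.219 .466,.0855,.091
```

```text
[-8.31 -6.45  0.01]
[-8.31 -6.45  2.57]
0.8 [0.1724 0.5223 0.2194] [-3.142 -0.     2.823] [ 0.3 -0.2 -0.1] 0.09404555041122663
```

Call:
move_arm(
  targets=[
    [1, -8.3, -6.45, 0, 0, 0, 0],
    [1, -8.3, -6.45, 0, 0, 0, 0],
    [1, -8.3, -6.45, 0, 0, 0, 0],
    [1, -8.3, -6.45, 0, 0, 0, 0],
    [1, -8.3, -6.45, 0, 0, 0, 0],
    [1, -8.3, -6.45, 0, 0, 0, 0],
    [1, -8.3, -6.45, 0, 0, 0, 0],
    [1, -8.3, -6.45, 0, 0, 0, 0],
    [1, -8.3, -6.45, 0, 0, 0, 0],
    [1, -8.3, -6.45, 0, 0, 0, 0],
    [1, -8.3, -6.45, 0, 0, 0, 0],
    [1, -8.3, -6.45, 0, 0, 0, 0],
  ],
  grip_force=25,
)

```text
time_s: 2.0
ee_pos: [0.4666, 0.0835, 0.2192]
eef_rot: [-3.141, -0.0, 2.819]
force: [0.1, 0.4, -0.3]
grip_width: 0.0942
grip_force: 0.0
```

```bash
python3 go.py .466,.0855,.091
```

```text
[0.02 0.03 2.56]
2.0 [0.4666 0.0835 0.2192] [-3.141 -0.     2.819] [ 0.1  0.4 -0.3] 0.09424395420931846
```

Call:
move_arm(
  targets=[
    [1, 0, 0, 0.8, 0, 0, 0],
    [1, 0, 0, 1.6, 0, 0, 0],
    [1, 0, 0, 2.3, 0, 0, 0],
    [1, 0, 0, 2.56, 0, 0, 0],
    [1, 0, 0, 2.56, 0, 0, 0],
  ],
)

```text
time_s: 2.5
ee_pos: [0.4647, 0.0864, 0.0907]
eef_rot: [-3.141, -0.002, 2.823]
force: [-0.4, -1.1, 0.4]
grip_width: 0.0941
grip_force: 0.0
```

```bash
python3 - <<'E'
from h import *
im,_=ctrl.camera("side"); im2,_=ctrl.camera("top")
save("g1.png",np.vstack([cv2.resize(im[120:250,170:330],(480,390),interpolation=2)[:300],cv2.resize(im2[190:310,190:350],(480,360),interpolation=2)[:300]]))
E
python3 go.py .466,.0855,.091
```

```text
[-0.   -0.02  0.04]
2.6 [0.466  0.0863 0.0929] [3.141e+00 2.000e-03 2.823e+00] [-0.5 -0.2 -0.1] 0.09409986968047962
```

View pics/g1.png

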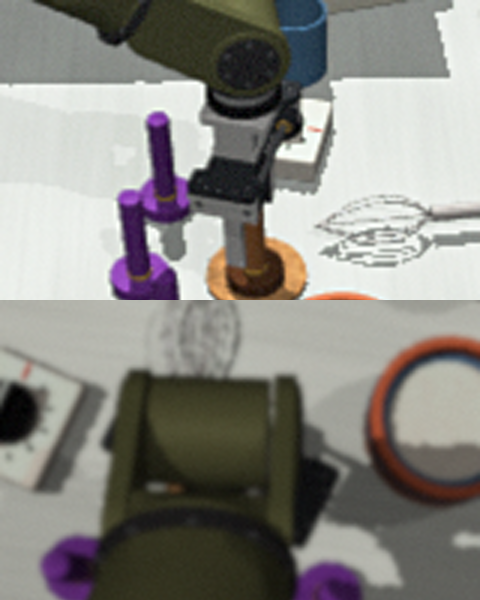

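The side view shows the brown handle at crop (258,235) beside the near finger at (235,235), so it sits between the fingers. I'll close on it.

Call:
move_arm(
  targets=[
    [-1, 0, 0, 0, 0, 0, 0],
    [-1, 0, 0, 0, 0, 0, 0],
    [-1, 0, 0, 0, 0, 0, 0],
    [-1, 0, 0, 0, 0, 0, 0],
    [-1, 0, 0, 0, 0, 0, 0],
    [-1, 0, 0, 0, 0, 0, 0],
    [-1, 0, 0, 0, 0, 0, 0],
  ],
  grip_force=30,
)

```text
time_s: 3.3
ee_pos: [0.4654, 0.0859, 0.0914]
eef_rot: [-3.142, -0.0, 2.823]
force: [-0.1, 0.3, 0.1]
grip_width: 0.0415
grip_force: 0.0
```

Call:
move_arm(
  targets=[
    [-1, 0, 0, 0, 0, 0, 0],
    [-1, 0, 0, 0, 0, 0, 0],
    [-1, 0, 0, 0, 0, 0, 0],
    [-1, 0, 0, 0, 0, 0, 0],
    [-1, 0, 0, 0, 0, 0, 0],
  ],
)

```text
time_s: 3.8
ee_pos: [0.4653, 0.086, 0.0913]
eef_rot: [-3.142, -0.0, 2.823]
force: [-0.5, -0.4, -2.0]
grip_width: 0.0255
grip_force: 30.0
```

Call:
move_arm(
  targets=[
    [-1, 0, 0, -0.3, 0, 0, 0],
    [-1, 0, 0, -0.9, 0, 0, 0],
    [-1, 0, 0, -1.7, 0, 0, 0],
    [-1, 0, 0, -2.4, 0, 0, 0],
    [-1, 0, 0, -2.7, 0, 0, 0],
    [-1, 0, 0, -2.7, 0, 0, 0],
  ],
)

```text
time_s: 4.4
ee_pos: [0.466, 0.086, 0.2282]
eef_rot: [3.14, 0.003, 2.823]
force: [-0.6, 0.3, -4.1]
grip_width: 0.0257
grip_force: 30.0
```

```bash
python3 go.py .546,-.101,.2265
```

```text
[-2.69 -3.05  0.04]
4.4 [0.466  0.086  0.2282] [3.140e+00 3.000e-03 2.823e+00] [-0.6  0.3 -4.1] 0.02565956923628503
```

Call:
move_arm(
  targets=[
    [-1, -0.5, -0.57, 0, 0, 0, 0],
    [-1, -1.1, -1.25, 0, 0, 0, 0],
    [-1, -1.7, -1.93, 0, 0, 0, 0],
    [-1, -2.3, -2.6, 0, 0, 0, 0],
    [-1, -2.6, -2.95, 0, 0, 0, 0],
    [-1, -2.69, -3.05, 0, 0, 0, 0],
    [-1, -2.69, -3.05, 0, 0, 0, 0],
    [-1, -2.69, -3.05, 0, 0, 0, 0],
    [-1, -2.69, -3.05, 0, 0, 0, 0],
  ],
)

```text
time_s: 5.3
ee_pos: [0.545, -0.0998, 0.2263]
eef_rot: [3.141, -0.0, 2.824]
force: [0.8, 0.1, -3.3]
grip_width: 0.026
grip_force: 30.0
```

```bash
python3 - <<'E'
from meas import *
for n in("top","side"):
    im,d=ctrl.camera(n); np.savez("d_"+n,im=im,d=d)
    im,P,ok=load(n); z=P[...,2]
    m=ok&near(P,(.546,-.101),.08)&(z>.099)&(z<.11); print(n,"rim",m.sum(),fit(P[m],.067),(np.abs(np.hypot(*(P[m][:,:2]-fit(P[m],.067)).T)-.067)).mean())
    m=ok&near(P,(.546,-.101),.045)&(z>.14)&(z<.156);print("foot",m.sum(),(P[m].min(0)+P[m].max(0))/2,np.ptp(P[m],0)) if m.sum() else 0
im=np.load("d_side.npz")["im"]; save("p1.png",cv2.resize(im[150:310,200:400],(750,600),interpolation=2))
E
python3 go.py .546,-.101,.2265
```

```text
top rim 113 [ 0.54304261 -0.09844634] 0.002406481065721141
side rim 407 [ 0.54777477 -0.10330111] 0.00288483077644349
foot 60 [ 0.54725441 -0.11309561  0.14954067] [0.06140619 0.04536281 0.01285198]
[-0.02 -0.01  0.  ]
5.4 [ 0.5452 -0.1001  0.2266] [3.142 0.    2.824] [-0.2 -0.9 -3.9] 0.02538625547200644
```

View pics/p1.png

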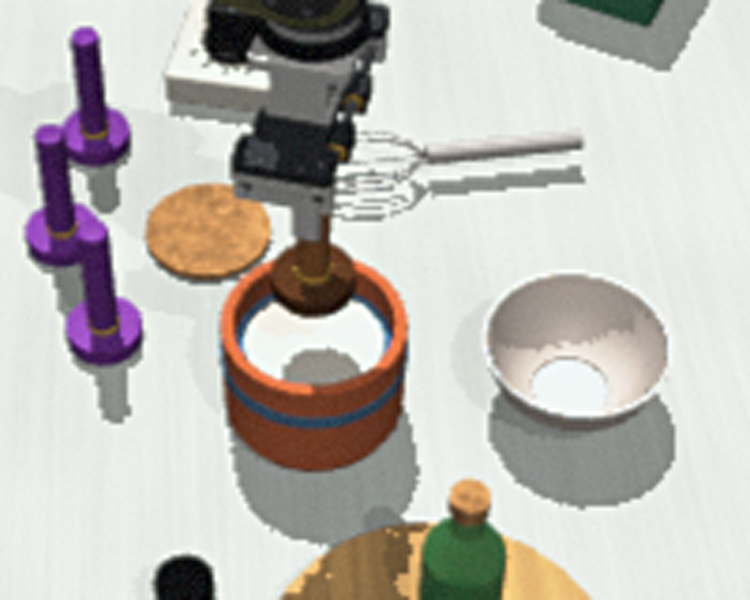

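The side view shows the tamper upright over the crock's mouth (foot at crop (315,280), mouth centre near (315,325)). Correcting each camera's bias with the known TCP puts the tamper within 1 mm of the crock's axis. I'll press now.

Call:
move_arm(
  targets=[
    [-1, 0, 0, 0.4, 0, 0, 0],
    [-1, 0, 0, 0.9, 0, 0, 0],
    [-1, 0, 0, 1.1, 0, 0, 0],
    [-1, 0, 0, 1.2, 0, 0, 0],
    [-1, 0, 0, 1.3, 0, 0, 0],
    [-1, 0, 0, 1.4, 0, 0, 0],
    [-1, 0, 0, 1.5, 0, 0, 0],
    [-1, 0, 0, 1.6, 0, 0, 0],
    [-1, 0, 0, 1.6, 0, 0, 0],
  ],
  grip_force=45,
)

```text
time_s: 6.3
ee_pos: [0.5457, -0.101, 0.1471]
eef_rot: [3.141, 0.001, 2.823]
force: [-2.5, 2.1, 8.3]
grip_width: 0.0257
grip_force: 45.0
```

Call:
move_arm(
  targets=[
    [-1, 0, 0, 0.06, 0, 0, 0],
    [-1, 0, 0, 0.1, 0, 0, 0],
    [-1, 0, 0, 0.14, 0, 0, 0],
    [-1, 0, 0, 0.15, 0, 0, 0],
    [-1, 0, 0, 0.15, 0, 0, 0],
  ],
)

```text
time_s: 6.8
ee_pos: [0.5459, -0.101, 0.1411]
eef_rot: [3.141, 0.003, 2.823]
force: [-5.8, 2.5, 16.4]
grip_width: 0.0255
grip_force: 45.0
```

```bash
python3 -c "
from station import ctrl
o=ctrl.get_obs();print(o['ee_pos'],o['eef_rot'],o['force'],o['moment'])"
```

```text
[ 0.54593169 -0.10104851  0.14105849] [3.14123309e+00 2.52634369e-03 2.82283335e+00] [-5.77778824  2.46758465 16.38778841] [ 0.58970623  1.52367659 -0.03651143]
```

Call:
move_arm(
  targets=[
    [-1, 0, 0, 0.03, 0, 0, 0],
    [-1, 0, 0, 0.03, 0, 0, 0],
    [-1, 0, 0, 0.03, 0, 0, 0],
    [-1, 0, 0, 0.03, 0, 0, 0],
    [-1, 0, 0, 0.03, 0, 0, 0],
    [-1, 0, 0, 0.03, 0, 0, 0],
    [-1, 0, 0, 0.03, 0, 0, 0],
    [-1, 0, 0, 0.03, 0, 0, 0],
    [-1, 0, 0, 0.03, 0, 0, 0],
    [-1, 0, 0, 0.03, 0, 0, 0],
    [-1, 0, 0, 0.03, 0, 0, 0],
    [-1, 0, 0, 0.03, 0, 0, 0],
  ],
)

```text
time_s: 8.0
ee_pos: [0.5465, -0.1012, 0.1408]
eef_rot: [3.141, 0.005, 2.823]
force: [-6.8, 3.2, 26.2]
grip_width: 0.0255
grip_force: 45.0
```

```bash
python3 - <<'E'
from meas import *
n="side"
im,d=ctrl.camera(n); np.savez("d_press",im=im,d=d); f=im; 
save("p2.png",cv2.resize(im[180:300,240:340],(600,720)[:1]+(600,),interpolation=2))
im,P,ok=load("press") if 0 else (im.astype(int),world(n,*np.mgrid[:420,:560][::-1],d),d>0)
z=P[...,2]
m=ok&near(P,(.548,-.103),.055)&(z<.07)&(z>.05)
A=np.c_[P[m][:,:2]-P[m][:,:2].mean(0),np.ones(m.sum())]; s=np.linalg.lstsq(A,z[m],rcond=None)[0]; print("plate plane",m.sum(),s, np.ptp(P[m],0))
print(ctrl.get_obs()["force"])
E
```

```text
<stdin>:8: RuntimeWarning: Mean of empty slice.
  ret = um.true_divide(
Traceback (most recent call last):
ValueError: zero-size array to reduction operation maximum which has no identity
```

View pics/p2.png

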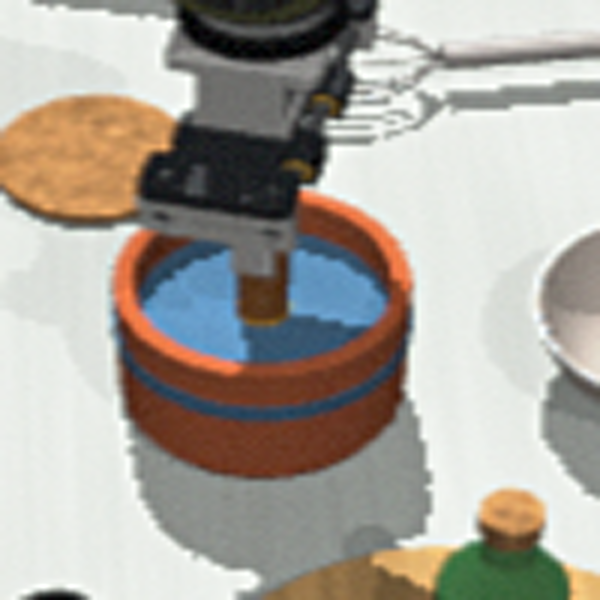

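The foot is pressed home under the brine, with the handle collar at crop (265,320) standing upright. I'll ease the lateral load and hold longer, which makes sure the plate is level.

Call:
move_arm(
  targets=[
    [-1, 0.02, 0, 0, 0, 0, 0],
    [-1, 0.04, 0, 0, 0, 0, 0],
    [-1, 0.04, 0, 0, 0, 0, 0],
    [-1, 0.04, 0, 0, 0, 0, 0],
  ],
)

```text
time_s: 8.45
ee_pos: [0.5456, -0.1009, 0.1409]
eef_rot: [3.141, 0.008, 2.823]
force: [0.4, 0.6, 19.4]
grip_width: 0.0254
grip_force: 45.0
```

```bash
python3 -c "
from station import ctrl
o=ctrl.get_obs();print(o['ee_pos'],o['eef_rot'],o['force'],o['moment'])"
```

```text
[ 0.54560334 -0.10085789  0.14093177] [3.14093469 0.00780526 2.82281993] [ 0.35905396  0.5992934  19.44657933] [ 0.16637251 -0.00162807  0.0484988 ]
```

The lateral force and moment have dropped to about zero, so the push is square. I'll hold it.

Call:
move_arm(
  targets=[
    [-1, 0, 0, 0.02, 0, 0, 0],
    [-1, 0, 0, 0.02, 0, 0, 0],
    [-1, 0, 0, 0.02, 0, 0, 0],
    [-1, 0, 0, 0.02, 0, 0, 0],
    [-1, 0, 0, 0.02, 0, 0, 0],
    [-1, 0, 0, 0.02, 0, 0, 0],
    [-1, 0, 0, 0.02, 0, 0, 0],
    [-1, 0, 0, 0.02, 0, 0, 0],
    [-1, 0, 0, 0.02, 0, 0, 0],
    [-1, 0, 0, 0.02, 0, 0, 0],
    [-1, 0, 0, 0.02, 0, 0, 0],
    [-1, 0, 0, 0.02, 0, 0, 0],
  ],
)

```text
time_s: 9.65
ee_pos: [0.5458, -0.1009, 0.1408]
eef_rot: [3.141, 0.009, 2.823]
force: [-3.3, 0.7, 28.8]
grip_width: 0.0257
grip_force: 45.0
```

Call:
move_arm(
  targets=[
    [-1, 0, 0, -0.2, 0, 0, 0],
    [-1, 0, 0, -0.5, 0, 0, 0],
    [-1, 0, 0, -0.9, 0, 0, 0],
    [-1, 0, 0, -1.4, 0, 0, 0],
    [-1, 0, 0, -1.8, 0, 0, 0],
    [-1, 0, 0, -1.8, 0, 0, 0],
    [-1, 0, 0, -1.8, 0, 0, 0],
  ],
)

```text
time_s: 10.35
ee_pos: [0.5433, -0.1004, 0.2258]
eef_rot: [-3.142, 0.0, 2.823]
force: [-0.8, 0.1, -4.1]
grip_width: 0.0255
grip_force: 45.0
```

```bash
python3 - <<'E'
from meas import *
n="side"; im,d=ctrl.camera(n); np.savez("d_side",im=im,d=d); im,P,ok=load(n); z=P[...,2]
m=ok&near(P,(.468,.09),.08)&(z>.002)&(z<.014)&(im[...,0]-im[...,2]>50)
c=max(cv2.findContours(m.astype(np.uint8),0,1)[0],key=cv2.contourArea)
p=np.array([at_z(n,*q[0],.008) for q in cv2.convexHull(c)]); print("coaster",fit(p,.0545),np.ptp(p,0),P[m].mean(0))
m=ok&near(P,(.547,-.103),.045)&(z>.06)&(z<.2); print(np.percentile(z[m],[1,50,99]))
m=ok&near(P,(.547,-.103),.05)&(z>.135)&(z<.17)&(im[...,0]-im[...,2]>20);print("foot",m.sum(),(P[m].min(0)+P[m].max(0))/2,np.ptp(P[m],0),P[m].min(0))
m=ok&near(P,(.547,-.103),.025)&(z>.17)&(z<.21)&(im[...,0]-im[...,2]>20);print("handle",m.sum(),fit(P[m],.013),P[m].mean(0))
E
python3 go.py .469,.0935,.23
```

```text
coaster [0.47008338 0.09217374] [0.10484764 0.10900009 0.        ] [0.46926207 0.08941848 0.00854998]
[0.0754939  0.08418678 0.19417652]
foot 277 [ 0.54479581 -0.1047209   0.15611395] [0.06195895 0.06068883 0.02710775] [ 0.51381634 -0.13506532  0.14256008]
handle 83 [ 0.54458913 -0.12303345] [ 0.54486698 -0.11094414  0.18888278]
[ 2.62  3.22 -0.09]
10.4 [ 0.5431 -0.1003  0.2252] [-3.141e+00 -1.000e-03  2.823e+00] [-0.3  0.3 -3.7] 0.025752521245615265
```

Call:
move_arm(
  targets=[
    [-1, 0.4, 0.5, 0, 0, 0, 0],
    [-1, 1.0, 1.2, 0, 0, 0, 0],
    [-1, 1.6, 1.95, 0, 0, 0, 0],
    [-1, 2.2, 2.68, 0, 0, 0, 0],
    [-1, 2.55, 3.1, 0, 0, 0, 0],
    [-1, 2.64, 3.21, 0, 0, 0, 0],
    [-1, 2.64, 3.21, 0, 0, 0, 0],
    [-1, 2.64, 3.21, 0.6, 0, 0, 0],
    [-1, 2.64, 3.21, 1.4, 0, 0, 0],
    [-1, 2.64, 3.21, 2.1, 0, 0, 0],
    [-1, 2.64, 3.21, 2.4, 0, 0, 0],
    [-1, 2.64, 3.21, 2.4, 0, 0, 0],
  ],
)

```text
time_s: 11.6
ee_pos: [0.4675, 0.0921, 0.1039]
eef_rot: [-3.139, -0.004, 2.821]
force: [-0.0, 0.5, -3.1]
grip_width: 0.0256
grip_force: 45.0
```

```bash
python3 go.py .468,.0935,.0913
```

```text
[-0.    0.03  0.25]
11.6 [0.4675 0.0921 0.1039] [-3.139 -0.004  2.821] [-0.   0.5 -3.1] 0.02557964892167413
```

Call:
move_arm(
  targets=[
    [-1, 0, 0, 0.08, 0, 0, 0],
    [-1, 0, 0, 0.14, 0, 0, 0],
    [-1, 0, 0, 0.18, 0, 0, 0],
    [-1, 0, 0, 0.22, 0, 0, 0],
    [-1, 0, 0, 0.24, 0, 0, 0],
    [-1, 0, 0, 0.25, 0, 0, 0],
    [-1, 0, 0, 0.25, 0, 0, 0],
  ],
)

```text
time_s: 12.3
ee_pos: [0.4684, 0.0934, 0.094]
eef_rot: [3.142, 0.0, 2.823]
force: [0.3, 0.3, -3.5]
grip_width: 0.0256
grip_force: 45.0
```

Call:
move_arm(
  targets=[
    [-1, 0, 0, 0.02, 0, 0, 0],
    [-1, 0, 0, 0.04, 0, 0, 0],
    [-1, 0, 0, 0.05, 0, 0, 0],
    [-1, 0, 0, 0.05, 0, 0, 0],
  ],
)

```text
time_s: 12.7
ee_pos: [0.4684, 0.0934, 0.0914]
eef_rot: [3.142, 0.0, 2.823]
force: [0.1, 0.8, -2.5]
grip_width: 0.0253
grip_force: 45.0
```

Call:
move_arm(
  targets=[
    [-1, 0, 0, 0.01, 0, 0, 0],
    [-1, 0, 0, 0.02, 0, 0, 0],
    [-1, 0, 0, 0.02, 0, 0, 0],
  ],
)

```text
time_s: 13.0
ee_pos: [0.4685, 0.0934, 0.0913]
eef_rot: [3.141, 0.0, 2.823]
force: [-5.9, -0.3, 9.8]
grip_width: 0.0258
grip_force: 45.0
```

It is seated on the coaster. I'll relieve the push slightly and release.

Call:
move_arm(
  targets=[
    [-1, 0, 0, -0.01, 0, 0, 0],
    [-1, 0, 0, -0.015, 0, 0, 0],
    [-0.3, 0, 0, -0.015, 0, 0, 0],
    [0, 0, 0, -0.015, 0, 0, 0],
    [0.5, 0, 0, -0.015, 0, 0, 0],
    [1, 0, 0, -0.015, 0, 0, 0],
    [1, 0, 0, -0.015, 0, 0, 0],
    [1, 0, 0, -0.015, 0, 0, 0],
    [1, 0, 0, -0.015, 0, 0, 0],
    [1, 0, 0, -0.015, 0, 0, 0],
  ],
  grip_force=10,
)

```text
time_s: 14.0
ee_pos: [0.4684, 0.0934, 0.0912]
eef_rot: [-3.142, 0.0, 2.823]
force: [0.1, 0.1, 0.2]
grip_width: 0.0853
grip_force: 0.0
```

```bash
python3 go.py .4995,.302,.2
```

```text
[ 0.72  4.16 -2.18]
14.0 [0.4684 0.0934 0.0912] [-3.142  0.     2.823] [0.1 0.1 0.2] 0.08530949543503007
```

Call:
move_arm(
  targets=[
    [1, 0, 0, -0.6, 0, 0, 0],
    [1, 0, 0, -1.5, 0, 0, 0],
    [1, 0, 0, -2.3, 0, 0, 0],
    [1, 0.1, 0.8, -2.3, 0, 0, -0.05],
    [1, 0.3, 1.7, -2.3, 0, 0, -0.05],
    [1, 0.5, 2.6, -2.3, 0, 0, -0.05],
    [1, 0.65, 3.5, -2.3, 0, 0, -0.05],
    [1, 0.72, 4.16, -2.3, 0, 0, -0.05],
    [1, 0.72, 4.17, -2.3, 0, 0, -0.05],
    [1, 0.72, 4.17, -2.3, 0, 0, -0.05],
  ],
)

```text
time_s: 15.0
ee_pos: [0.4993, 0.3028, 0.2057]
eef_rot: [-3.141, -0.001, 2.874]
force: [-0.3, -1.1, -0.0]
grip_width: 0.0942
grip_force: 0.0
```

```bash
python3 - <<'E'
from meas import *
for n in("side","top"):
    im,d=ctrl.camera(n); np.savez("d_"+n,im=im,d=d)
    im,P,ok=load(n); z=P[...,2]
    m=ok&near(P,(.468,.092),.04)&(z>.03)&(z<.15);print(n,"tamper",m.sum(),np.percentile(z[m],99))
    m=m&(z>.127);print((P[m].min(0)+P[m].max(0))/2)
    m=ok&near(P,(.468,.092),.04)&(z>.018)&(z<.034);print("foot",(P[m].min(0)+P[m].max(0))/2,np.ptp(P[m],0))
a=np.load("d_side.npz")["im"];save("q1.png",cv2.resize(a[110:240,190:320],(600,600),interpolation=2))
E
python3 go.py .4997,.3027,.063
```

```text
side tamper 255 0.14196522111654794
[0.47010397 0.09127614 0.13507487]
foot [0.46923963 0.08999314 0.02564315] [0.06192697 0.06700243 0.01527854]
top tamper 127 0.13931308313578022
[0.46691131 0.09542928 0.13630657]
foot [0.46671204 0.09519075 0.02544688] [0.06094557 0.06307261 0.01335726]
[0.   0.02 2.86]
15.1 [0.4995 0.3018 0.2062] [-3.141 -0.     2.872] [ 0.6 -0.3  1. ] 0.0936235978858303
```

View pics/q1.png

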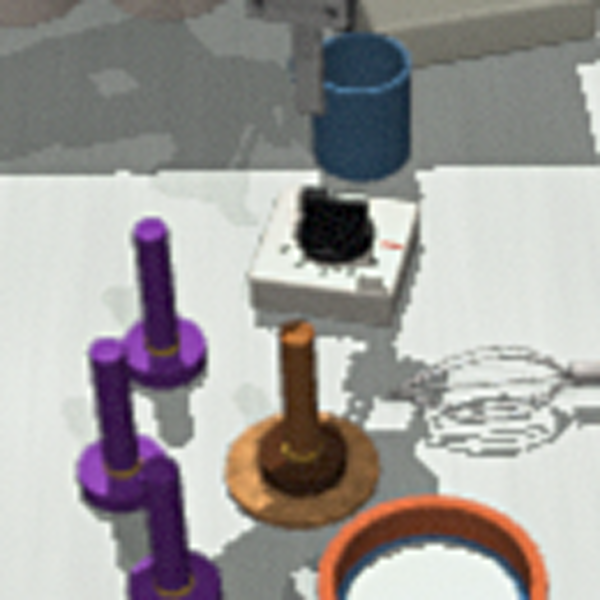

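The tamper stands upright in the middle of its coaster at crop (302,470), and the plate is back up. The dial is still at 0, with its bar lying toward the red tick at (392,245). I'll descend over the dial and grip it.

Call:
move_arm(
  targets=[
    [1, 0, 0, 0.8, 0, 0, 0],
    [1, 0, 0, 1.7, 0, 0, 0],
    [1, 0, 0, 2.4, 0, 0, 0],
    [1, 0, 0, 2.75, 0, 0, 0],
    [1, 0, 0, 2.86, 0, 0, 0],
    [-1, 0, 0, 2.86, 0, 0, 0],
    [-1, 0, 0, 2.86, 0, 0, 0],
    [-1, 0, 0, 2.86, 0, 0, 0],
    [-1, 0, 0, 2.86, 0, 0, 0],
    [-1, 0, 0, 2.86, 0, 0, 0],
    [-1, 0, 0, 2.86, 0, 0, 0],
    [-1, 0, 0, 2.86, 0, 0, 0],
  ],
  grip_force=20,
)

```text
time_s: 16.3
ee_pos: [0.4995, 0.3027, 0.0633]
eef_rot: [3.142, 0.0, 2.873]
force: [-1.9, -0.3, 0.2]
grip_width: 0.0411
grip_force: 0.0
```

Call:
move_arm(
  targets=[
    [-1, 0, 0, 0, 0, 0, 0],
    [-1, 0, 0, 0, 0, 0, 0],
    [-1, 0, 0, 0, 0, 0, 0],
    [-1, 0, 0, 0, 0, 0, 0],
    [-1, 0, 0, 0, 0, 0, 0],
    [-1, 0, 0, 0, 0, 0, 0],
    [-1, 0, 0, 0, 0, 0, 0],
    [-1, 0, 0, 0, 0, 0, 0],
  ],
)

```text
time_s: 17.1
ee_pos: [0.4997, 0.3034, 0.0633]
eef_rot: [3.14, 0.0, 2.873]
force: [2.6, 5.9, -1.4]
grip_width: 0.0141
grip_force: 20.0
```

Call:
move_arm(
  targets=[
    [-1, 0, 0, 0, 0, 0, 0.1],
    [-1, 0, 0, 0, 0, 0, 0.2],
    [-1, 0, 0, 0, 0, 0, 0.3],
    [-1, 0, 0, 0, 0, 0, 0.4],
    [-1, 0, 0, 0, 0, 0, 0.5],
    [-1, 0, 0, 0, 0, 0, 0.524],
    [-1, 0, 0, 0, 0, 0, 0.524],
  ],
)

```text
time_s: 17.8
ee_pos: [0.4998, 0.3035, 0.0633]
eef_rot: [3.14, -0.0, 2.348]
force: [1.7, 6.3, -3.1]
grip_width: 0.0139
grip_force: 20.0
```

Call:
move_arm(
  targets=[
    [-1, 0, 0, 0, 0, 0, 0.1],
    [-1, 0, 0, 0, 0, 0, 0.2],
    [-1, 0, 0, 0, 0, 0, 0.3],
    [-1, 0, 0, 0, 0, 0, 0.4],
    [-1, 0, 0, 0, 0, 0, 0.5],
    [-1, 0, 0, 0, 0, 0, 0.524],
    [-1, 0, 0, 0, 0, 0, 0.524],
  ],
)

```text
time_s: 18.5
ee_pos: [0.4999, 0.3035, 0.0632]
eef_rot: [3.14, -0.001, 1.824]
force: [3.4, 7.2, -5.3]
grip_width: 0.0135
grip_force: 20.0
```

Call:
move_arm(
  targets=[
    [-1, 0, 0, 0, 0, 0, 0.1],
    [-1, 0, 0, 0, 0, 0, 0.2],
    [-1, 0, 0, 0, 0, 0, 0.3],
    [-1, 0, 0, 0, 0, 0, 0.4],
    [-1, 0, 0, 0, 0, 0, 0.5],
    [-1, 0, 0, 0, 0, 0, 0.524],
    [-1, 0, 0, 0, 0, 0, 0.524],
    [-1, 0, 0, 0, 0, 0, 0.524],
  ],
)

```text
time_s: 19.3
ee_pos: [0.5, 0.3035, 0.0633]
eef_rot: [3.14, -0.002, 1.301]
force: [5.2, 6.2, -3.9]
grip_width: 0.0139
grip_force: 20.0
```

Call:
move_arm(
  targets=[
    [1, 0, 0, 0, 0, 0, 0],
    [1, 0, 0, 0, 0, 0, 0],
    [1, 0, 0, 0, 0, 0, 0],
    [1, 0, 0, 0, 0, 0, 0],
    [1, 0, 0, 0, 0, 0, 0],
    [1, 0, 0, -0.5, 0, 0, 0],
    [1, 0, 0, -1.2, 0, 0, 0],
    [1, 0, 0, -2, 0, 0, 0],
    [1, 0, 0, -2.8, 0, 0, 0],
    [1, 0, 0, -3, 0, 0, 0],
    [1, 0, 0, -3, 0, 0, 0],
  ],
)

```text
time_s: 20.4
ee_pos: [0.5, 0.3029, 0.2146]
eef_rot: [3.139, -0.002, 1.301]
force: [-0.7, 0.3, -1.5]
grip_width: 0.0937
grip_force: 0.0
```

```bash
python3 - <<'E'
from meas import *
n="side"; im,d=ctrl.camera(n); np.savez("d_side",im=im,d=d); im,P,ok=load(n); z=P[...,2]
m=ok&near(P,(.502,.3),.04)&(z>.07)&(z<.082); print("bar",m.sum(),cv2.minAreaRect((P[m][:,:2]*1000).astype(np.float32)))
a=np.load("d_side.npz")["im"];save("q2.png",cv2.resize(a[110:240,190:320],(600,600),interpolation=2))
E
```

```text
bar 46 ((501.88531494140625, 300.3664855957031), (55.7340202331543, 14.5902099609375), 75.23027038574219)
```

View pics/q2.png

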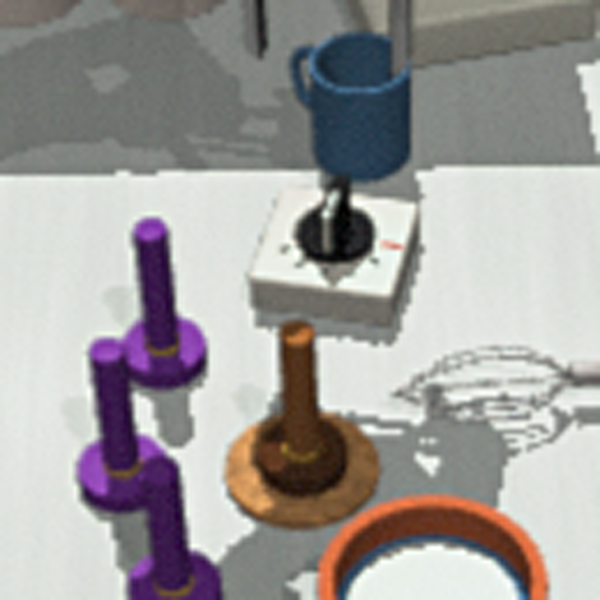

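The dial bar has turned 90° to 75.2°, and the white pointer at (328,225) faces the -y side, which is tick 3. The tamper stands on its coaster at (302,470), the plate is up, and the gripper is clear. I'll hand in.

```bash
python3 -c "
from station import ctrl
print(ctrl.hand_in())"
```

```text
the job is handed in; nothing more can be done
None
```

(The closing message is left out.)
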